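# Dust the soundbox, close it on its dowels and hold it pressed

## Robot

A 7-joint arm with a two-finger parallel gripper is mounted at the origin on the work surface. World frame = base frame: x ahead of the robot, y to its left, z up, the work surface at z = 0. Lengths are in m, angles in rad, forces in N, time in s.
With the tool pointing down it reaches from about 0.425 to 0.875 m from the base axis. Payload 4.7 kg.
Tool frame: the origin (TCP) lies midway between the tips of the shut fingers; the grasp point (between the pads) lies 19 mm behind it; z points along the fingers, y is the line along which they close (so a half turn about z gives the same grasp; the last joint's range is limited). The gripper opens to 87 mm and grips with 3 to 60 N. Pads are 19 mm wide; open, the fingers measure 117 mm over their backs; the gripper's body (75 mm by 190 mm) begins 51 mm behind the grasp point.
Start: joints at [-1.239, 0.321, -0.07, 1.45, 0.023, 1.371, -0.057], TCP at [0.203, 0.617, 0.223] pointing down, gripper open.
Joint ranges: [-2.86, 2.86], [-0.3, 2.09], [-1.38, 1.24], [0.06, 2.45], [-1.56, 4.7], [0.09, 2.05], [-2.69, 2.69]. Speed limits (rad/s): [2.57, 2.57, 3.14, 3.14, 3.14, 3.14, 3.14].

## Interface

Orientations are given as a rotation vector (axis times angle).
In Python, from workcell import env gives the robot as it stands.
- The arm moves only by the tool carry_out, never from a script. Its argument "commands" is a list of rows, each a list of 2 entries, a list of its own where there are three numbers: the shift along the world's x, y, z scaled (see below), then the turn, a rotation vector about the world's x, y, z scaled (see below). In form: [[[x, y, z], [rx, ry, rz]], ...]. A call has 1 to 12 rows; each row is the pose to reach, as a shift and turn from the pose commanded when the call began, turning the shorter way round; what a row does not reach only later rows make up. The controller multiplies each number of a shift by 0.8 m and each number of a turn by pi rad. A row lasts 1/10 s, in which the tool goes at most 50 mm and 8.59 degrees, less where a joint would pass 70% of its speed; a pose out of reach is approached as far as the arm can. A call with a number of a shift or a turn outside -1 to 1 is refused whole. A call with a gripper value outside its range is refused whole. "gripper" is the closure, from -1 (fully open) to 1 (shut), set as the call begins (left out, the last holds). The fingers move at their own pace and stop on an object; "force" is the grip in N (left out, the last holds). Time passes only in rows, so rows that repeat a pose let the fingers close. It gives the time, the measured TCP pose, the force, the opening and the grip force at its end, in the units of the state.
- env.observe(): the state, without advancing time (a new reading comes with each control period).
- env.get_image(name): name is "side" or "top" or "wrist"; returns (picture, depth): 420x560x3 uint8, blue, green, red; 420x560 float32, m along the optical axis (not along the pixel's ray), 0 where there is no reading.
- env.camera_params(name): a dict with "K" (3x3 intrinsics, pixels), "origin" and "attitude" of the camera in the world. Camera axes: x right, y up, looking along -z (the intrinsics and any distortion apply to the point x, -y, -z); pixel columns grow to the right and rows downward; lengths in m; the calibration is good to about 2 mm. A picture is of the moment at which its call begins: read the wrist's pose just before it. camera_params takes no time and is no camera call; for the wrist camera it gives the pose at the moment of the call.
- env.sign_off(): hands the job in; it is judged then, once.
The state is a dict: "clock": time; "q": joint angles; "qd": joint speeds; "effort": joint torques, N m; "tool_pos": TCP position; "orientation": TCP orientation; "force": force on the tool from outside, world axes, zero at the start; "torque": the same for the moment, N m; "finger_gap": opening from 0.0 (shut) to 1.0 (fully open); "gripper_force": force on a finger pad.
Only numpy, scipy, OpenCV 4.12 (cv2) and the standard library are available. Lean on these libraries where they do the work, as an engineer would, in place of code of your own. Each camera call takes 0.05 s, during which the arm holds its last target. There are 200 camera calls.

## Task

Pick up the orange air duster, point its nozzle at the middle of the white diaphragm in the brass soundbox half from about 6 cm away, hold it there steadily for two seconds without touching the soundbox, and lay the duster back down on its cork mat. Then set the dark bakelite back onto the two dowels of the brass half until its face is flush, and press the pair down so that the sprung nest sinks about half of its travel, clear of its stop. Finish still gripping the back and holding the pair pressed like that, with the other parts on the counter left alone.

Things in the scene. Friction and masses are not known exactly. Their poses are not given: they have to be found in the camera images.
- duster: Orange cordless air duster, about 0.22 kg, lying flat on the cork mat. Body: a box 110 (x) x 32 (y) x 36 high (z) mm; origin at the centre of its flat underside, +x to the nozzle end. An 8 mm steel tube leaves the front at z 22, rises to z 40 at x 75, runs level to x 105, then bends 45 degrees forward and down. Grip it across its 32 mm from above, at mid-length.
- nozzle (a point): Tip of the duster's nozzle, at (128, 0, 17) mm in the duster's frame. Its own x axis is the blowing direction: forward and down at 45 degrees when the duster is level, (0.707, 0, -0.707) in the duster's frame; its y axis is the duster's y.
- mat: Cork mat 240 (x) x 100 (y) x 4 mm thick, fixed to the counter; origin at the centre of its underside, so its top is at 4 mm. The duster lies on it and goes back on it. (Keep clear of the fixed beech cabinet, 260 mm high, at the left end of the counter beyond world y = 0.52 m.)
- diaphragm (a point): Centre of the white diaphragm, a disc 39 mm across facing up, at the bottom of the brass half's bore, 8.5 mm below the mating face. Moves with the nest.
- front (a point): Brass front half of the soundbox, fixed on the sprung nest. Origin: centre of its upward mating face, 56 mm above the counter when the nest is up; x along the line of the dowels, z up. A ring 50 mm across, bore 40, with an ear 22 x 24 mm at each side, tops flush. In the ears, at x +36 and -36 mm, stand steel dowels 6 mm thick, 11 mm high: straight for 5 mm, then tapered to 2.4 mm.
- nest_base: Aluminium base plate 120 (x) x 100 (y) x 12 mm of the sprung nest, fixed on the counter; origin at the centre of its underside, below the brass half, same axes. Above it rides the grey sprung top plate, 110 x 90 x 12 mm, its top 14 mm below the mating face.
- nest (a joint): How far the sprung nest with the brass half is pushed straight down, in m: 0 up (as it starts), 0.016 on its stop. Pressing starts it down at about 5.5 N and it takes 0.7 N more per mm (about 11 N at 8 mm); it springs back up.
- back: Dark brown bakelite soundbox back, about 0.12 kg, mating face down. A disc 50 mm across, 12 thick, with an ear 22 x 24 mm at each side (94 mm long along x), each with an 8.5 mm through hole at x +36 and -36. On top a flat-sided block 30 (x) x 24 (y) mm, from z 12 to z 40: grip it across its 24 mm. Origin: centre of the underside, the mating face. Fits either way round (half a turn).
- spring_pin: Copper spring pin, 75 x 10 mm, lying on the counter; leave alone. Origin at the middle of its underside.
- pivot: Nickel tone arm pivot, a stepped post 48 mm across and 50 mm high; leave alone. Origin under its centre.
- lid_stay: Mahogany lid stay, a flat bar 190 x 18 x 10 mm; leave alone. Origin under its centre, x along it.
- oil: Small jar 48 mm across and 90 mm high; leave alone. Origin under its centre.

How it is judged:
By the outcome, as a careful person would: the job done as asked, in the order asked, and still so for the second after the job is handed in, while the arm keeps its last pose, push and grip.
It also fails if it takes over 72 s, if anything falls off the work surface, if the arm or the gripper's body presses on something with over 40 N, if the wrist force passes 120 N, or if a joint passes its speed limit or range.

## Working session

There is one attempt and no reset: what is moved stays moved. The work goes in short steps, Python scripts to look and compute and a tool call to move; the robot and the scene stay as the last step left them, time stands still between calls to the robot, and variables do not carry over. Pictures are saved under pics/ and viewed, at most 10 in all, crops included, and the job is handed in when it is done.

Besides the shell and the picture viewer there is one more tool, called after ">>>" as name([rows], argument=value, ...), one row to a line, values as JSON. carry_out: Moves the arm, as the interface text tells. Its arguments: {"type":"object","properties":{"commands":{"type":"array","items":{"type":"array"}},"gripper":{"type":"number"},"force":{"type":"number"}},"required":["commands"]}

```bash
mkdir -p pics; ls; cat > h.py <<'E'
import numpy as np, cv2
from workcell import env
from scipy.spatial.transform import Rotation as R
def att(p):
    a=np.array(p["attitude"],float)
    return a if a.shape==(3,3) else (R.from_rotvec(a).as_matrix() if a.size==3 else R.from_quat(a).as_matrix())
def shot(name,tag):
    p=env.camera_params(name); im,d=env.get_image(name)
    cv2.imwrite(f"pics/{tag}.png",im); np.savez(f"{tag}.npz",im=im,d=d,K=p["K"],o=p["origin"],A=att(p))
    return p
def ld(tag): return np.load(f"{tag}.npz")
def cloud(tag):
    z=ld(tag); d=z["d"]; v,u=np.mgrid[:d.shape[0],:d.shape[1]]; K=z["K"]
    P=np.stack([(u-K[0,2])/K[0,0]*d,-(v-K[1,2])/K[1,1]*d,-d],-1)
    return P@z["A"].T+z["o"]
def onz(tag,u,v,h):
    z=ld(tag);K=z["K"];r=z["A"]@np.array([(u-K[0,2])/K[0,0],-(v-K[1,2])/K[1,1],-1.]);o=z["o"]
    return o+r*(h-o[2])/r[2]
E
python3 - <<'E'
from h import *
for n in ("top","side","wrist"):
    p=shot(n,n+"0"); print(n,p)
s=env.observe(); print(s)
E
```

```text
pics
top {'K': array([[506.30760509,   0.        , 268.15726392],
       [  0.        , 506.30760509, 205.50568435],
       [  0.        ,   0.        ,   1.        ]]), 'origin': array([ 0.41112617, -0.08745815,  1.60489502]), 'attitude': array([ 0.06938771, -0.09305521, -1.54294444])}
side {'K': array([[453.6899752 ,   0.        , 280.18758474],
       [  0.        , 453.6899752 , 205.96682281],
       [  0.        ,   0.        ,   1.        ]]), 'origin': array([ 0.24833769, -0.679245  ,  0.91584687]), 'attitude': array([ 0.63587014, -0.16208925, -0.52782971])}
wrist {'K': array([[358.06204934,   0.        , 280.58610352],
       [  0.        , 358.06204934, 206.58983039],
       [  0.        ,   0.        ,   1.        ]]), 'origin': array([0.12933764, 0.64152532, 0.38360469]), 'attitude': array([-0.24901367, -0.17852072,  1.24384275])}
{'clock': 0.15, 'q': array([-1.23889796,  0.32164092, -0.07006207,  1.45140185,  0.02264479,
        1.37079779, -0.05691544]), 'qd': array([-0.00016273, -0.00148471,  0.00174643, -0.002794  , -0.00170208,
       -0.00022492, -0.00083573]), 'effort': array([ 1.05639006e-04, -4.91794252e+01, -4.04451191e-01, -3.12879682e+01,
       -6.39209803e-02,  4.03925870e-02,  7.97591224e-05]), 'tool_pos': array([0.20305109, 0.61702863, 0.22171671]), 'orientation': array([-4.97088821e-01, -3.10192020e+00,  2.29312940e-03]), 'force': array([ 0.41003319, -0.03327261,  0.04652615]), 'torque': array([ 0.004744  , -0.0224622 ,  0.02526861]), 'gripper_force': 0.0, 'finger_gap': 1.0015936766896254}
```

View pics/top0.png

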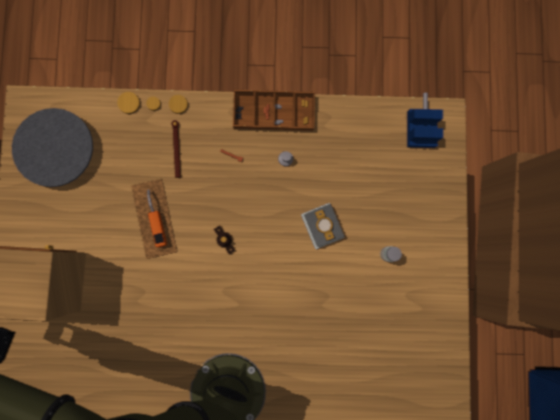

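View pics/side0.png

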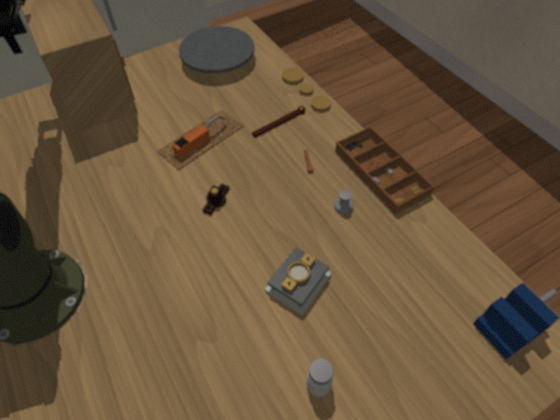

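```bash
python3 - <<'E'
from h import *
t=cv2.imread("pics/top0.png"); s=cv2.imread("pics/side0.png")
def c(im,u,v,w=90,h=90): return cv2.resize(im[v:v+h,u:u+w],None,fx=3,fy=3,interpolation=cv2.INTER_CUBIC)
m=np.vstack([np.hstack([c(t,110,175),c(t,182,195),c(t,280,180)])[:,:800],np.hstack([c(s,155,90),c(s,175,155),c(s,255,230)])[:,:800]])
cv2.imwrite("pics/m.png",m)
print(m.shape)
for tag in("top0","side0"):
    print(tag)
    P=cloud(tag)
    for n,(u,v) in (dict(d=(156,230),b=(225,239),f=(325,225),mat=(142,195),tab=(260,260)) if tag=="top0" else dict(d=(190,140),b=(215,192),f=(299,273),mat=(232,130),tab=(150,260))).items(): print(n,P[v,u].round(3))
    # clusters
P=cloud("top0"); im=cv2.cvtColor(t,cv2.COLOR_BGR2HSV)
o=(im[...,0]<15)&(im[...,1]>190)&(im[...,2]>150); o[:, :130]=0;o[:,180:]=0;o[:180]=0;o[260:]=0
q=P[o]; print(o.sum(),q.mean(0),np.percentile(q[:,2],[5,50,95]))
hi=(P[...,2]>.015);  
for n,(u0,u1,v0,v1) in dict(b=(210,240,222,258),f=(300,348,202,250)).items():
    m=np.zeros_like(hi);m[v0:v1,u0:u1]=1
    q=P[m&hi]; q2=q[:,:2]; w,V=np.linalg.eigh(np.cov(q2.T)); print(n,len(q),q.min(0),q.max(0),cv2.minAreaRect((q2*1000).astype(np.float32)),V[:,1])
E
```

```text
(540, 800, 3)
top0
d [0.489 0.235 0.036]
b [0.467 0.022 0.036]
f [ 0.518 -0.286  0.049]
mat [0.601 0.292 0.002]
tab [ 0.405 -0.088  0.001]
side0
d [0.487 0.219 0.039]
b [0.465 0.019 0.039]
f [ 0.519 -0.285  0.045]
mat [0.616 0.226 0.006]
tab [ 0.255 -0.055  0.001]
199 [0.50782507 0.2383837  0.04565447] [0.0321125  0.03824019 0.04415014]
b 102 [ 0.41112617 -0.08745815  0.01511082] [0.50810771 0.05826572 1.60489502] ((442.5462341308594, -5.336029052734375), (168.65438842773438, 49.80698776245117), 52.610137939453125) [0.54111931 0.84094583]
f 1054 [ 0.41112617 -0.3443285   0.01521468] [ 0.58467581 -0.08745815  1.60489502] ((482.4483642578125, -202.6304931640625), (116.20753479003906, 268.7097473144531), 24.41905975341797) [-0.54312362  0.83965274]
```

View pics/m.png

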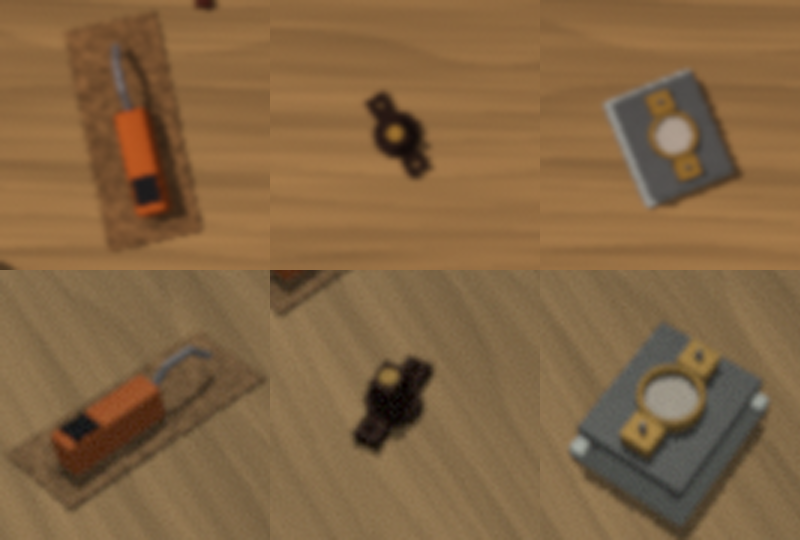

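```bash
python3 - <<'E'
from h import *
def dirdeg(a,b): d=b-a; return np.degrees(np.arctan2(d[1],d[0]))
T=lambda u,v,h:onz("top0",u,v,h)
S=lambda u,v,h:onz("side0",u,v,h)
a,b=T(153.3,211.7,.04),T(160.7,246,.04); print("duster",a,b,(a+b)/2,dirdeg(b,a),np.linalg.norm(a-b))
# side: body top corners  crop offset (155,90)+px/3, y minus 270
g=lambda x,y,ox,oy:(ox+x/3,oy+(y-270)/3)
a,b=S(*g(147,382,155,90),.04),S(*g(70,436,155,90),.04); print("duster side",a,b,(a+b)/2,dirdeg(b,a))
a,b=T(320.3,214,.056),T(329,235,.056);print("front",(a+b)/2,T(324.3,225,.0475),dirdeg(a,b),np.linalg.norm(a-b))
a,b=S(*g(699-540,357,255,230),.056),S(*g(643-540,432,255,230),.056);print("front side",(a+b)/2,S(*g(671-540,398,255,230),.0475),dirdeg(a,b),np.linalg.norm(a-b))
a,b=T(218.7,229.3,.012),T(230.3,250,.012);print("back",(a+b)/2,dirdeg(a,b),np.linalg.norm(a-b))
a,b=S(*g(418-270,368,175,155),.012),S(*g(369-270,434,175,155),.012);print("back side",(a+b)/2,dirdeg(a,b),np.linalg.norm(a-b), S(*g(390-270,377,175,155),.04))
P=cloud("top0"); q=P[(P[...,2]>.24)&(P[...,2]<.28)]; print("cab",q.min(0),q.max(0),len(q))
p=env.camera_params("wrist");s=env.observe()
Rt=R.from_rotvec(s["orientation"]).as_matrix();print("tool R",Rt.round(3)); print("cam in tool",Rt.T@(p["origin"]-s["tool_pos"]),(Rt.T@att(p)).round(3))
E
```

```text
duster [0.5455435  0.24554153 0.04      ] [0.44046762 0.2177373  0.04      ] [0.49300556 0.23163942 0.04      ] 14.821396888908179 0.10869229842285906
duster side [0.5409586  0.24380707 0.04      ] [0.45155554 0.21669004 0.04      ] [0.49625707 0.23024855 0.04      ] 16.873187595666042
front [ 0.51894821 -0.28368782  0.056     ] [ 0.51790126 -0.28373215  0.0475    ] -156.58660145850473 0.06957921467257566
front side [ 0.51720991 -0.28638086  0.056     ] [ 0.5177172  -0.28518119  0.0475    ] -155.62105510725496 0.07311825216933802
back [0.46605452 0.02476761 0.012     ] -148.87237760396792 0.07458840868840373
back side [0.46488332 0.01945438 0.012     ] -147.8137063222284 0.07892274512944279 [0.46633236 0.02178906 0.04      ]
cab [-0.00026265 -0.07766804  0.24003704] [0.41853578 0.596375   0.2799854 ] 3940
tool R [[-0.95   0.312 -0.   ]
 [ 0.312  0.95  -0.001]
 [-0.    -0.001 -1.   ]]
cam in tool [ 7.76570488e-02  3.68594052e-05 -1.62043786e-01] [[-0.     0.959  0.283]
 [ 1.     0.    -0.   ]
 [-0.     0.283 -0.959]]
```

>>> carry_out([
  [[0, 0, 0.25], [0, 0, 0]],
  [[0, 0, 0.25], [0, 0, 0]],
  [[0, 0, 0.25], [0, 0, 0]],
  [[0, 0, 0.25], [0, 0, 0]],
  [[0, 0, 0.25], [0, 0, 0]],
  [[0.334, -0.496, 0.25], [0, 0, 0.187]],
  [[0.334, -0.496, 0.25], [0, 0, 0.187]],
  [[0.334, -0.496, 0.25], [0, 0, 0.187]],
  [[0.334, -0.496, 0.25], [0, 0, 0.187]],
  [[0.334, -0.496, 0.25], [0, 0, 0.187]],
  [[0.334, -0.496, 0.25], [0, 0, 0.187]],
  [[0.334, -0.496, 0.25], [0, 0, 0.187]],
], gripper=-1)

```text
clock: 1.35
tool_pos: [0.3976, 0.3277, 0.4221]
orientation: [0.422, -3.113, 0.0]
force: [-0.1, 0.5, -0.5]
finger_gap: 1.002
gripper_force: 0.0
```

>>> carry_out([
  [[0.09, -0.135, -0.21], [0, 0, 0]],
  [[0.09, -0.135, -0.21], [0, 0, 0]],
  [[0.09, -0.135, -0.21], [0, 0, 0]],
  [[0.09, -0.135, -0.21], [0, 0, 0]],
  [[0.09, -0.135, -0.21], [0, 0, 0]],
  [[0.09, -0.135, -0.21], [0, 0, 0]],
  [[0.09, -0.135, -0.21], [0, 0, 0]],
])

```text
clock: 2.05
tool_pos: [0.4688, 0.2235, 0.2558]
orientation: [-0.424, 3.112, 0.002]
force: [-0.1, 0.2, 0.8]
finger_gap: 1.001
gripper_force: 0.0
```

```bash
python3 - <<'E'
from h import *
shot("wrist","w1"); print(env.observe()["tool_pos"])
E
```

```text
[0.46895751 0.22396989 0.25639798]
```

View pics/w1.png

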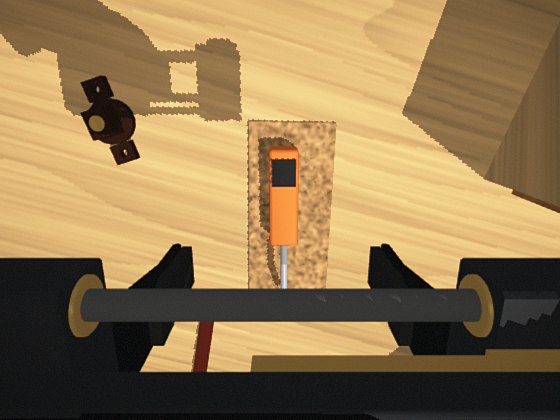

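```bash
python3 - <<'E'
from h import *
c=[onz("w1",u,v,.04) for u,v in((271.5,245),(297.5,245),(270,158),(298.5,158))]
P=cloud("w1")
f=(c[0]+c[1])/2; b=(c[2]+c[3])/2; d=f-b
print(np.round(c,4),"len",np.linalg.norm(d),"yaw",np.degrees(np.arctan2(d[1],d[0])),"c",(f+b)/2,"w",np.linalg.norm(c[0]-c[1]),np.linalg.norm(c[2]-c[3]))
im=ld("w1")["im"];h=cv2.cvtColor(im,cv2.COLOR_BGR2HSV)
o=(h[...,0]<18)&(h[...,1]>180)&(h[...,2]>150);o[:140]=0;o[255:]=0;o[:,:255]=0;o[:,310:]=0
q=P[o];q=q[(q[:,2]>.035)&(q[:,2]<.045)]; print(len(q),np.median(q[:,2]),cv2.minAreaRect((q[:,:2]*1000).astype(np.float32)))
print("mat",P[270,310],"back",P[122,97])
v,u=np.nonzero(o);print([ (r,u[v==r].min(),u[v==r].max()) for r in(150,160,200,240,247) if (v==r).any()])
E
```

```text
[[0.5483 0.2352 0.04  ]
 [0.5404 0.2637 0.04  ]
 [0.453  0.2079 0.04  ]
 [0.4449 0.2369 0.04  ]] len 0.0991468647279949 yaw 15.850140644800275 c [0.49663974 0.23592829 0.04      ] w 0.02955075408984324 0.030148926274890353
1952 0.03966178807403481 ((492.27325439453125, 233.54322814941406), (108.06147003173828, 31.547958374023438), 15.462135314941406)
mat [0.58363728 0.29478254 0.00258233] back [0.46459228 0.02716486 0.0405281 ]
[(150, np.int64(270), np.int64(297)), (160, np.int64(269), np.int64(298)), (200, np.int64(270), np.int64(297)), (240, np.int64(270), np.int64(297))]
```

>>> carry_out([
  [[0.03, 0.012, -0.06], [0, 0, 0]],
  [[0.03, 0.012, -0.12], [0, 0, 0]],
  [[0.03, 0.012, -0.18], [0, 0, 0]],
  [[0.03, 0.012, -0.23], [0, 0, 0]],
  [[0.03, 0.012, -0.26], [0, 0, 0]],
  [[0.03, 0.012, -0.28], [0, 0, 0]],
  [[0.03, 0.012, -0.295], [0, 0, 0]],
  [[0.03, 0.012, -0.303], [0, 0, 0]],
  [[0.03, 0.012, -0.303], [0, 0, 0]],
])

```text
clock: 3.0
tool_pos: [0.493, 0.2323, 0.0124]
orientation: [-0.424, 3.113, 0.001]
force: [-0.9, -0.2, -0.1]
finger_gap: 1.001
gripper_force: 0.0
```

>>> carry_out([
  [[0, 0, 0], [0, 0, 0]],
  [[0, 0, 0], [0, 0, 0]],
  [[0, 0, 0], [0, 0, 0]],
  [[0, 0, 0], [0, 0, 0]],
  [[0, 0, 0], [0, 0, 0]],
  [[0, 0, 0], [0, 0, 0]],
  [[0, 0, 0], [0, 0, 0]],
  [[0, 0, 0], [0, 0, 0]],
], gripper=1, force=30)

```text
clock: 3.8
tool_pos: [0.4928, 0.2318, 0.0122]
orientation: [-0.423, 3.113, 0.001]
force: [-0.3, 0.5, 0.3]
finger_gap: 0.365
gripper_force: 30.0
```

>>> carry_out([
  [[0, 0, 0.05], [0, 0, 0]],
  [[0, 0, 0.11], [0, 0, 0]],
  [[0, 0, 0.17], [0, 0, 0]],
  [[0, 0, 0.235], [0, 0, 0]],
  [[-0.005, -0.05, 0.235], [0, 0, -0.047]],
  [[-0.005, -0.1, 0.235], [0, 0, -0.094]],
  [[-0.005, -0.15, 0.235], [0, 0, -0.141]],
  [[-0.005, -0.2, 0.235], [0, 0, -0.188]],
  [[-0.005, -0.25, 0.235], [0, 0, -0.235]],
  [[-0.005, -0.3, 0.235], [0, 0, -0.282]],
  [[-0.005, -0.34, 0.235], [0, 0, -0.329]],
  [[-0.005, -0.34, 0.235], [0, 0, -0.36]],
])

```text
clock: 5.0
tool_pos: [0.4879, -0.0469, 0.1999]
orientation: [1.331, 2.845, -0.004]
force: [0.5, 0.3, -3.4]
finger_gap: 0.365
gripper_force: 30.0
```

>>> carry_out([
  [[0, -0.02, 0], [0, 0, -0.04]],
  [[0, -0.04, 0], [0, 0, -0.08]],
  [[0, -0.06, 0], [0, 0, -0.12]],
  [[0, -0.08, 0], [0, 0, -0.16]],
  [[0, -0.097, 0], [0, 0, -0.17]],
  [[0, -0.097, 0], [0, 0, -0.17]],
  [[0, -0.097, 0], [0, 0, -0.17]],
])

```text
clock: 5.7
tool_pos: [0.4887, -0.1177, 0.1999]
orientation: [-2.016, -2.409, -0.0]
force: [0.1, 0.5, -3.0]
finger_gap: 0.367
gripper_force: 30.0
```

```bash
python3 - <<'E'
from h import *
shot("wrist","w2"); shot("side","s2"); s=env.observe();print(s["tool_pos"],s["orientation"],s["finger_gap"],s["gripper_force"],s["force"])
w=cv2.imread("pics/w2.png"); z=cv2.imread("pics/s2.png")
cv2.imwrite("pics/m2.png",np.hstack([cv2.resize(w,(440,330)),cv2.resize(z[100:320,200:440],(360,330))]))
E
```

```text
[ 0.48893701 -0.11698869  0.20001124] [-2.01462939e+00 -2.40981410e+00 -4.22970043e-04] 0.3658517889971991 30.000002961605787 [ 0.05292894  0.01340254 -2.46662767]
```

View pics/m2.png

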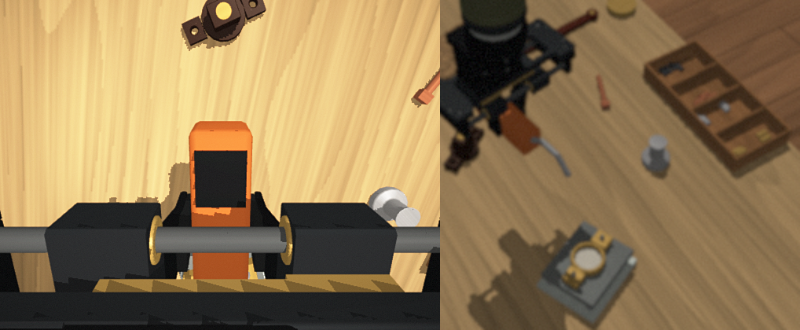

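```bash
python3 - <<'E'
from h import *
s=env.observe(); t=s["tool_pos"]; psi=np.radians(-79.8); d=np.array([np.cos(psi),np.sin(psi),0]);n=np.array([-d[1],d[0],0])
z=ld("s2"); 
def proj(p):
    c=z["A"].T@(p-z["o"]); return z["K"][0,0]*c[0]/-c[2]+z["K"][0,2], z["K"][1,1]*-c[1]/-c[2]+z["K"][1,2]
tip=t+.128*d+[0,0,.009]; print("pred tip px",proj(tip),"read 285.3,216")
P=cloud("s2"); print(P[214:217,283:287].round(3).tolist()[1])
P=cloud("w2");im=ld("w2")["im"];h=cv2.cvtColor(im,cv2.COLOR_BGR2HSV)
o=(h[...,0]<18)&(h[...,1]>170)&(h[...,2]>130);o[:,:230]=0;o[:,330:]=0
q=P[o]-t; print(np.percentile(q[:,2],[5,25,50,75,95])); q=q[abs(q[:,2]-.028)<.004]
print("along",np.percentile(q@d,[0,.5,1]),(q@d).max(),"lat",(q@n).min(),(q@n).max())
k=q@d
for a in(-.05,-.03,0):
    m=abs(k-a)<.003
    if m.any(): print(a,(q@n)[m].min(),(q@n)[m].max(),q[m][:,2].mean())
big=cv2.resize(cv2.imread("pics/s2.png")[185:305,230:350],(600,600),interpolation=cv2.INTER_CUBIC); cv2.imwrite("pics/s2c.png",big)
E
```

```text
pred tip px (np.float64(285.66986083535943), np.float64(216.61670788374323)) read 285.3,216
[[0.507, -0.241, 0.215], [0.509, -0.241, 0.214], [0.51, -0.243, 0.215], [0.512, -0.244, 0.215]]
[0.01424765 0.02635351 0.02718748 0.0277256  0.02841447]
along [-0.0536996  -0.05345801 -0.0532184 ] 0.033834224024431904 lat -0.01633177828828071 0.015415536873806852
-0.05 -0.016168701293494594 0.015046267264284185 0.026970542800286393
-0.03 -0.016095302847072102 0.015294179091200294 0.02630938995666927
0 -0.016061319802857407 0.015246202476250116 0.027020586266200797
```

View pics/s2c.png

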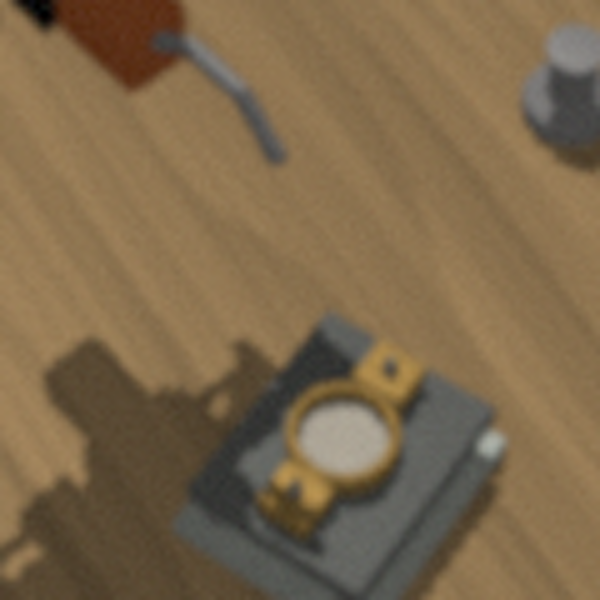

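>>> carry_out([
  [[-0.0016, 0.0015, -0.04], [0, 0, 0]],
  [[-0.0016, 0.0015, -0.08], [0, 0, 0]],
  [[-0.0016, 0.0015, -0.115], [0, 0, 0]],
  [[-0.0016, 0.0015, -0.135], [0, 0, 0]],
  [[-0.0016, 0.0015, -0.1475], [0, 0, 0]],
  [[-0.0016, 0.0015, -0.1475], [0, 0, 0]],
  [[-0.0016, 0.0015, -0.1475], [0, 0, 0]],
])

```text
clock: 6.5
tool_pos: [0.4883, -0.1167, 0.0829]
orientation: [2.017, 2.408, 0.001]
force: [0.6, 0.1, -2.1]
finger_gap: 0.367
gripper_force: 30.0
```

```bash
python3 - <<'E'
from h import *
shot("side","s3"); shot("top","t3"); s=env.observe();t=s["tool_pos"];print(t,s["orientation"])
o=s["orientation"];psi=2*np.arctan2(o[1],o[0])-np.pi; d=np.array([np.cos(psi),np.sin(psi),0]);tip=t+.129*d+[0,0,.008]
print(np.degrees(psi),tip, "hit",tip+d*(tip[2]-.0475),"dist",(tip[2]-.0475)*1.414)
a=cv2.imread("pics/s3.png")[215:315,240:350];b=cv2.imread("pics/t3.png")[180:260,280:368]
cv2.imwrite("pics/m3.png",np.hstack([cv2.resize(a,(400,364),interpolation=3),cv2.resize(b,(400,364),interpolation=3)]))
E
```

```text
[ 0.48870304 -0.11694135  0.08338413] [2.01652676e+00 2.40664679e+00 2.37340717e-03]
-79.91921088775159 [ 0.51128276 -0.24394984  0.09138413] hit [ 0.51896409 -0.28715648  0.09138413] dist 0.06205215653415456
```

View pics/m3.png

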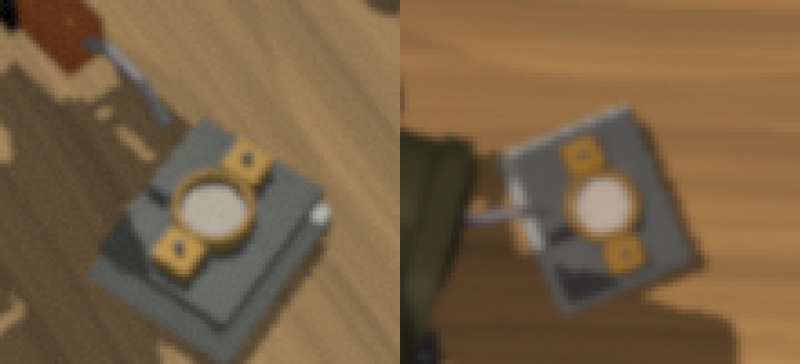

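>>> carry_out([
  [[-0.001, 0.002, -0.001], [0, 0, 0]],
  [[-0.001, 0.002, -0.001], [0, 0, 0]],
  [[-0.001, 0.002, -0.001], [0, 0, 0]],
  [[-0.001, 0.002, -0.001], [0, 0, 0]],
  [[-0.001, 0.002, -0.001], [0, 0, 0]],
  [[-0.001, 0.002, -0.001], [0, 0, 0]],
  [[-0.001, 0.002, -0.001], [0, 0, 0]],
  [[-0.001, 0.002, -0.001], [0, 0, 0]],
  [[-0.001, 0.002, -0.001], [0, 0, 0]],
  [[-0.001, 0.002, -0.001], [0, 0, 0]],
  [[-0.001, 0.002, -0.001], [0, 0, 0]],
  [[-0.001, 0.002, -0.001], [0, 0, 0]],
])

```text
clock: 7.8
tool_pos: [0.4869, -0.1154, 0.0814]
orientation: [2.018, 2.407, 0.0]
force: [-0.3, 1.1, -2.9]
finger_gap: 0.367
gripper_force: 30.0
```

```bash
python3 - <<'E'
from h import *
ts=np.array([env.observe()["tool_pos"]]);s=env.observe();t=s["tool_pos"]
psi=np.radians(-79.9); d=np.array([np.cos(psi),np.sin(psi),0]);tip=t+.129*d+[0,0,.008]
print(t,tip, "hit",tip+d*(tip[2]-.0475))
print("side tip",onz("s3",285.3,248.5,.0914),"top tip",onz("t3",312.6,226.8,.0914)," diap top",onz("t3",324.9,225.5,.0475),"side",onz("s3",240+213/3.64,215+210/3.64,.0475))
E
```

```text
[ 0.48685476 -0.11537571  0.0814159 ] [ 0.50947707 -0.24237662  0.0894159 ] hit [ 0.51682772 -0.28364295  0.0894159 ]
side tip [ 0.5110496 -0.2412611  0.0914   ] top tip [ 0.50855735 -0.24315297  0.0914    ]  diap top [ 0.51640536 -0.28560835  0.0475    ] side [ 0.51740742 -0.28506439  0.0475    ]
```

>>> carry_out([
  [[0, 0, 0], [0, 0, 0]],
  [[0, 0, 0], [0, 0, 0]],
  [[0, 0, 0], [0, 0, 0]],
  [[0, 0, 0], [0, 0, 0]],
  [[0, 0, 0], [0, 0, 0]],
  [[0, 0, 0], [0, 0, 0]],
  [[0, 0, 0], [0, 0, 0]],
  [[0, 0, 0], [0, 0, 0]],
  [[0, 0, 0], [0, 0, 0]],
  [[0, 0, 0], [0, 0, 0]],
  [[0, 0, 0], [0, 0, 0]],
  [[0, 0, 0], [0, 0, 0]],
])

```text
clock: 9.0
tool_pos: [0.4868, -0.1154, 0.0814]
orientation: [2.018, 2.407, 0.0]
force: [0.3, -0.8, -2.2]
finger_gap: 0.363
gripper_force: 30.0
```

>>> carry_out([
  [[0, 0, 0], [0, 0, 0]],
  [[0, 0, 0], [0, 0, 0]],
  [[0, 0, 0], [0, 0, 0]],
  [[0, 0, 0], [0, 0, 0]],
  [[0, 0, 0], [0, 0, 0]],
  [[0, 0, 0], [0, 0, 0]],
  [[0, 0, 0], [0, 0, 0]],
  [[0, 0, 0], [0, 0, 0]],
  [[0, 0, 0], [0, 0, 0]],
  [[0, 0, 0], [0, 0, 0]],
  [[0, 0, 0], [0, 0, 0]],
  [[0, 0, 0], [0, 0, 0]],
])

```text
clock: 10.2
tool_pos: [0.4869, -0.1154, 0.0814]
orientation: [2.018, 2.407, 0.0]
force: [-0.0, 0.9, -2.9]
finger_gap: 0.364
gripper_force: 30.0
```

>>> carry_out([
  [[0, 0.03, 0.05], [0, 0, 0]],
  [[0, 0.03, 0.11], [0, 0, 0]],
  [[0, 0.03, 0.15], [0, 0, 0]],
  [[0, 0.06, 0.15], [0, 0, 0.047]],
  [[0, 0.11, 0.15], [0, 0, 0.094]],
  [[0, 0.16, 0.15], [0, 0, 0.141]],
  [[0, 0.21, 0.15], [0, 0, 0.188]],
  [[0, 0.26, 0.15], [0, 0, 0.235]],
  [[0, 0.31, 0.15], [0, 0, 0.282]],
  [[0, 0.35, 0.15], [0, 0, 0.329]],
  [[0, 0.39, 0.15], [0, 0, 0.376]],
  [[0, 0.41, 0.15], [0, 0, 0.423]],
])

```text
clock: 11.4
tool_pos: [0.4859, 0.2163, 0.2011]
orientation: [-0.088, -3.14, -0.002]
force: [-0.4, 0.3, -2.6]
finger_gap: 0.369
gripper_force: 30.0
```

>>> carry_out([
  [[0.007, 0.02, 0], [0, 0, 0.04]],
  [[0.007, 0.02, 0], [0, 0, 0.08]],
  [[0.007, 0.02, 0], [0, 0, 0.107]],
  [[0.007, 0.02, 0], [0, 0, 0.107]],
  [[0.007, 0.02, 0], [0, 0, 0.107]],
  [[0.007, 0.02, 0], [0, 0, 0.107]],
])

```text
clock: 12.0
tool_pos: [0.4924, 0.2285, 0.2014]
orientation: [0.42, -3.113, -0.0]
force: [0.3, -0.5, -2.8]
finger_gap: 0.367
gripper_force: 30.0
```

>>> carry_out([
  [[0, 0.004, -0.05], [0, 0, 0]],
  [[0, 0.004, -0.1], [0, 0, 0]],
  [[0, 0.004, -0.15], [0, 0, 0]],
  [[0, 0.004, -0.19], [0, 0, 0]],
  [[0, 0.004, -0.215], [0, 0, 0]],
  [[0, 0.004, -0.226], [0, 0, 0]],
  [[0, 0.004, -0.232], [0, 0, 0]],
  [[0, 0.004, -0.236], [0, 0, 0]],
  [[0, 0.004, -0.236], [0, 0, 0]],
  [[0, 0.004, -0.236], [0, 0, 0]],
])

```text
clock: 13.0
tool_pos: [0.4932, 0.2323, 0.0137]
orientation: [-0.422, 3.111, 0.001]
force: [-0.1, 0.1, -2.7]
finger_gap: 0.369
gripper_force: 30.0
```

>>> carry_out([
  [[0, 0, -0.001], [0, 0, 0]],
  [[0, 0, -0.002], [0, 0, 0]],
  [[0, 0, -0.002], [0, 0, 0]],
  [[0, 0, -0.002], [0, 0, 0]],
])

```text
clock: 13.4
tool_pos: [0.493, 0.2322, 0.0122]
orientation: [-0.422, 3.112, 0.001]
force: [-2.4, -1.3, 6.0]
finger_gap: 0.363
gripper_force: 30.0
```

>>> carry_out([
  [[0, 0, 0], [0, 0, 0]],
  [[0, 0, 0], [0, 0, 0]],
  [[0, 0, 0], [0, 0, 0]],
  [[0, 0, 0], [0, 0, 0]],
  [[0, 0, 0], [0, 0, 0]],
  [[0, 0, 0], [0, 0, 0]],
  [[0, 0, 0], [0, 0, 0]],
], gripper=-1)

```text
clock: 14.1
tool_pos: [0.4924, 0.2318, 0.0109]
orientation: [-0.422, 3.113, 0.0]
force: [0.2, 0.7, -0.7]
finger_gap: 0.915
gripper_force: 0.0
```

>>> carry_out([
  [[0, 0, 0.03], [0, 0, 0]],
  [[0, 0, 0.08], [0, 0, 0]],
  [[0, 0, 0.14], [0, 0, 0]],
  [[0, 0, 0.2], [0, 0, 0]],
  [[-0.02, -0.06, 0.25], [0, 0, 0.04]],
  [[-0.04, -0.12, 0.25], [0, 0, 0.08]],
  [[-0.04, -0.18, 0.25], [0, 0, 0.0883]],
  [[-0.04, -0.24, 0.25], [0, 0, 0.0883]],
  [[-0.04, -0.262, 0.25], [0, 0, 0.0883]],
  [[-0.04, -0.262, 0.25], [0, 0, 0.0883]],
  [[-0.04, -0.262, 0.25], [0, 0, 0.0883]],
  [[-0.04, -0.262, 0.25], [0, 0, 0.0883]],
])

```text
clock: 15.3
tool_pos: [0.4604, 0.0236, 0.2109]
orientation: [0.852, -3.024, -0.001]
force: [0.3, -0.6, 0.2]
finger_gap: 0.998
gripper_force: 0.0
```

```bash
python3 - <<'E'
from h import *
shot("wrist","w4");shot("top","t4"); s=env.observe();print(s["tool_pos"],s["orientation"],s["finger_gap"])
w=cv2.imread("pics/w4.png"); t=cv2.imread("pics/t4.png")
P=cloud("t4");print("duster top",P[230,156],P[222,155])
cv2.imwrite("pics/m4.png",np.hstack([w,cv2.resize(t[170:270,110:167],(240,420),interpolation=3)]))
E
```

```text
[0.46039493 0.02362925 0.21082166] [ 8.52470348e-01 -3.02333342e+00 -9.95457097e-06] 1.0023975654771358
duster top [0.489509   0.23574397 0.03391182] [0.51405095 0.23956078 0.03614822]
```

View pics/m4.png

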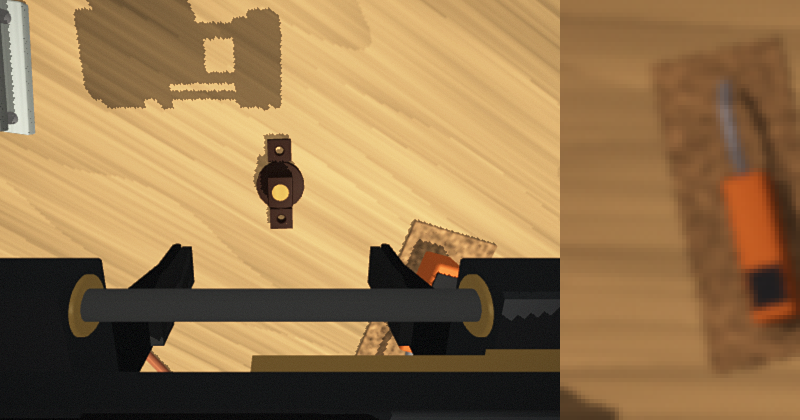

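```bash
python3 - <<'E'
from h import *
P=cloud("w4"); im=ld("w4")["im"]
c=np.zeros(P.shape[:2],bool);c[125:235,245:315]=1
for lo,hi in((.035,.046),(.008,.016)):
    m=c&(P[...,2]>lo)&(P[...,2]<hi); q=P[m]; r=cv2.minAreaRect((q[:,:2]*1000).astype(np.float32)); print(len(q),np.median(q[:,2]),r)
a,b=onz("w4",279.5,150,.012),onz("w4",281.3,218,.012);print("holes",a,b,(a+b)/2,np.linalg.norm(a-b),np.degrees(np.arctan2(*(b-a)[1::-1])))
print("knob",onz("w4",281,193,.04))
# ear end edges
v,u=np.nonzero(c&(P[...,2]>.007)&(P[...,2]<.018))
print(v.min(),v.max(),[(r,u[v==r].min(),u[v==r].max()) for r in(142,155,180,212,222) if (v==r).any()])
E
```

```text
779 0.039995594231604426 ((465.75396728515625, 26.15029525756836), (30.22150230407715, 23.91192626953125), 32.993003845214844)
1816 0.011893045176233602 ((466.1046447753906, 25.976850509643555), (94.13899993896484, 48.607421875), 32.56819152832031)
holes [0.43503519 0.00692986 0.012     ] [0.49538954 0.04599743 0.012     ] [0.46521237 0.02646364 0.012     ] 0.07189521961175042 32.91511206901324
knob [0.46617225 0.02771014 0.04      ]
139 228 [(142, np.int64(267), np.int64(290)), (155, np.int64(268), np.int64(290)), (180, np.int64(257), np.int64(303)), (212, np.int64(270), np.int64(291)), (222, np.int64(270), np.int64(292))]
```

>>> carry_out([
  [[0.0069, 0.0031, -0.05], [0, 0, 0.0067]],
  [[0.0069, 0.0031, -0.1], [0, 0, 0.0067]],
  [[0.0069, 0.0031, -0.15], [0, 0, 0.0067]],
  [[0.0069, 0.0031, -0.19], [0, 0, 0.0067]],
  [[0.0069, 0.0031, -0.22], [0, 0, 0.0067]],
  [[0.0069, 0.0031, -0.236], [0, 0, 0.0067]],
  [[0.0069, 0.0031, -0.244], [0, 0, 0.0067]],
  [[0.0069, 0.0031, -0.244], [0, 0, 0.0067]],
  [[0.0069, 0.0031, -0.244], [0, 0, 0.0067]],
])

```text
clock: 16.3
tool_pos: [0.467, 0.025, 0.0168]
orientation: [-0.88, 3.014, -0.0]
force: [1.2, -0.2, -0.4]
finger_gap: 0.998
gripper_force: 0.0
```

>>> carry_out([
  [[0, 0, 0], [0, 0, 0]],
  [[0, 0, 0], [0, 0, 0]],
  [[0, 0, 0], [0, 0, 0]],
  [[0, 0, 0], [0, 0, 0]],
  [[0, 0, 0], [0, 0, 0]],
  [[0, 0, 0], [0, 0, 0]],
  [[0, 0, 0], [0, 0, 0]],
  [[0, 0, 0], [0, 0, 0]],
  [[0, 0, 0], [0, 0, 0]],
], gripper=1, force=50)

```text
clock: 17.2
tool_pos: [0.4659, 0.0248, 0.0158]
orientation: [0.88, -3.016, -0.001]
force: [-0.0, 0.6, 0.3]
finger_gap: 0.271
gripper_force: 50.0
```

>>> carry_out([
  [[0, 0, 0.03], [0, 0, 0]],
  [[0, 0, 0.08], [0, 0, 0]],
  [[0, 0, 0.14], [0, 0, 0]],
  [[0, 0, 0.2], [0, 0, 0]],
  [[0.03, -0.05, 0.26], [0, 0, -0.03]],
  [[0.06, -0.1, 0.26], [0, 0, -0.048]],
  [[0.09, -0.15, 0.26], [0, 0, -0.048]],
  [[0.12, -0.2, 0.26], [0, 0, -0.048]],
  [[0.15, -0.25, 0.26], [0, 0, -0.048]],
  [[0.165, -0.29, 0.26], [0, 0, -0.048]],
  [[0.165, -0.33, 0.26], [0, 0, -0.048]],
  [[0.165, -0.33, 0.26], [0, 0, -0.048]],
])

```text
clock: 18.4
tool_pos: [0.5958, -0.2462, 0.2229]
orientation: [0.637, -3.072, 0.006]
force: [-1.1, -1.2, -0.5]
finger_gap: 0.269
gripper_force: 50.0
```

```bash
python3 - <<'E'
from h import *
shot("wrist","w5"); s=env.observe();print(s["tool_pos"],s["orientation"],s["q"],s["finger_gap"])
o=s["orientation"];print(np.degrees(2*np.arctan2(o[1],o[0])))
E
```

```text
[ 0.59650079 -0.24289668  0.22292447] [ 6.41808609e-01 -3.07270449e+00  1.97293318e-03] [-0.16246841  0.35147186  0.65484239  1.48703643 -0.21269943  1.37714066
  2.48659418] 0.2701901272213649
-156.40403095822714
```

View pics/w5.png

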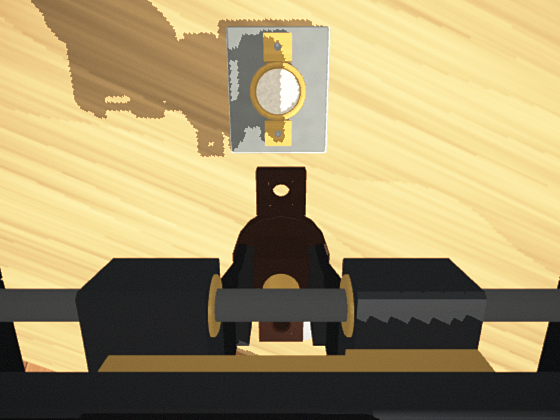

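```bash
python3 - <<'E'
from h import *
P=cloud("w5"); im=ld("w5")["im"]
c=np.zeros(P.shape[:2],bool);c[20:158,225:332]=1
for lo,hi in((.052,.060),(.038,.0445),(.0455,.0495),(.0605,.075)):
    m=c&(P[...,2]>lo)&(P[...,2]<hi); q=P[m]
    if len(q)<3: print(len(q)); continue
    print(lo,len(q),np.median(q,0),cv2.minAreaRect((q[:,:2]*1000).astype(np.float32)))
    if lo>.06: print(q.round(4).tolist()[:20])
    if lo==.0455: print(q[:,:2].min(0),q[:,:2].max(0))
# held back, rel TCP in world
t=env.observe()["tool_pos"]
m=np.zeros_like(c);m[165:350,225:340]=1
m&=(P[...,2]-t[2]<.004)&(P[...,2]-t[2]>-.012)
q=P[m];print("back",len(q),np.median(q[:,2])-t[2],cv2.minAreaRect((q[:,:2]*1000).astype(np.float32)))
E
python3 - <<'E'
import sys; sys.path.insert(0,'.')
import os; os.chdir('.')
from h import *
a=onz("w5",278,46,.062);b=onz("w5",279,131,.062);print((a+b)/2,np.linalg.norm(a-b),np.degrees(np.arctan2(*(b-a)[1::-1])))
print("diap",onz("w5",277.5,91,.0475))
c=cv2.resize(ld("w5")["im"][20:240,200:350],(540,792)) [:590]
c2=cv2.resize(ld("w5")["im"][22:157,222:337],(500,587),interpolation=3); cv2.imwrite("pics/w5c.png",c2)
E
```

```text
0.052 2345 [ 0.51136805 -0.28679907  0.0557472 ] ((517.7688598632812, -283.4244079589844), (93.71660614013672, 48.53976821899414), 23.03010368347168)
0.038 8211 [ 0.51272404 -0.28420154  0.041808  ] ((517.376708984375, -283.7847595214844), (109.58807373046875, 90.2808837890625), 23.543691635131836)
0.0455 1619 [ 0.51743499 -0.28364517  0.04737077] ((520.0509033203125, -282.55511474609375), (44.814666748046875, 38.83331298828125), 23.606786727905273)
[ 0.49768069 -0.3035664 ] [ 0.54520737 -0.26325235]
0.0605 73 [ 0.48687521 -0.29616457  0.06395514] ((517.3919067382812, -283.6498718261719), (76.9689712524414, 4.997771263122559), 23.77996063232422)
[[0.4825, -0.2999, 0.061], [0.4824, -0.299, 0.0628], [0.4838, -0.3002, 0.063], [0.4839, -0.2992, 0.0664], [0.4837, -0.2984, 0.0671], [0.4833, -0.2977, 0.067], [0.4826, -0.2972, 0.0636], [0.4846, -0.3008, 0.0612], [0.4848, -0.2998, 0.0653], [0.4848, -0.2988, 0.0677], [0.4845, -0.298, 0.0684], [0.484, -0.2974, 0.067], [0.4825, -0.2963, 0.0605], [0.4854, -0.3005, 0.062], [0.4856, -0.2994, 0.0663], [0.4855, -0.2985, 0.068], [0.485, -0.2978, 0.0669], [0.4847, -0.2971, 0.0666], [0.4843, -0.2964, 0.0665], [0.4835, -0.2959, 0.0626]]
back 5262 -0.0039393143184115464 ((595.8262329101562, -245.2540740966797), (96.98493957519531, 48.01936721801758), 37.82048416137695)
[ 0.51647016 -0.28297968  0.062     ] 0.06938156511412052 24.039874738016717
diap [ 0.517361   -0.28373103  0.0475    ]
```

```bash
python3 - <<'E'
from h import *
shot("wrist","w6"); s=env.observe();t=s["tool_pos"];o=s["orientation"];print(t,np.degrees(2*np.arctan2(o[1],o[0])),s["q"][6])
P=cloud("w6")
c=np.zeros(P.shape[:2],bool);c[15:162,215:342]=1
for lo,hi in((.052,.060),(.038,.0445),(.0605,.075)):
    q=P[c&(P[...,2]>lo)&(P[...,2]<hi)]; print(lo,len(q),cv2.minAreaRect((q[:,:2]*1000).astype(np.float32)))
h=P[...,2]-t[2]
m=np.zeros_like(c);m[165:222,250:312]=1
q=P[m&(abs(h+.0035)<.004)];print("near ear+part disc",len(q),cv2.minAreaRect((q[:,:2]*1000).astype(np.float32)),np.median(q[:,2])-t[2])
R_=R.from_rotvec(o).as_matrix();ql=(q-t)@R_;print("tool frame: x max",ql[:,0].max())
for x in(.03,.035,.04,.045):
    k=ql[abs(ql[:,0]-x)<.002];print(x,k[:,1].min(),k[:,1].max())
E
```

```text
[ 0.59725485 -0.24023515  0.22299832] -156.2190966659432 2.4863458518294523
0.052 2361 ((517.614501953125, -283.67230224609375), (93.13519287109375, 49.19529724121094), 23.5908145904541)
0.038 8329 ((517.471435546875, -283.7770080566406), (109.95530700683594, 90.2614517211914), 23.59022331237793)
0.0605 77 ((517.6199340820312, -283.43365478515625), (77.44113159179688, 5.322073459625244), 23.173233032226562)
near ear+part disc 2385 ((565.8359375, -256.2640075683594), (26.302907943725586, 26.363676071166992), 23.788063049316406) -0.004024152236308032
tool frame: x max 0.04836154765179656
0.03 -0.013836724973616536 0.009942237675467853
0.035 -0.013710072438532912 0.009899867253712514
0.04 -0.013641087756274204 0.009812738149882587
0.045 -0.013531794651277051 0.010078883941675299
```

>>> carry_out([
  [[-0.05, -0.028, -0.05], [0, 0, 0]],
  [[-0.1005, -0.0556, -0.09], [0, 0, -0.001]],
  [[-0.1005, -0.0556, -0.12], [0, 0, -0.001]],
  [[-0.1005, -0.0556, -0.144], [0, 0, -0.001]],
  [[-0.1005, -0.0556, -0.154], [0, 0, -0.001]],
  [[-0.1005, -0.0556, -0.154], [0, 0, -0.001]],
  [[-0.1005, -0.0556, -0.154], [0, 0, -0.001]],
  [[-0.1005, -0.0556, -0.154], [0, 0, -0.001]],
  [[-0.1005, -0.0556, -0.154], [0, 0, -0.001]],
])

```text
clock: 19.4
tool_pos: [0.5185, -0.2839, 0.1017]
orientation: [-0.647, 3.073, -0.001]
force: [0.3, -0.8, -1.3]
finger_gap: 0.272
gripper_force: 50.0
```

```bash
python3 - <<'E'
from h import *
for i in range(3):
    env.get_image("side")
shot("wrist","w7");s=env.observe();t=s["tool_pos"];o=s["orientation"];print(t,np.degrees(2*np.arctan2(o[1],o[0])),s["q"],s["force"])
P=cloud("w7"); R_=R.from_rotvec(o).as_matrix(); L=(P-t)@R_
m=(P[...,2]<.0445)&(P[...,2]>.038); 
q=P[m];print("plate visible",len(q)); 
q=L[abs(P[...,2]-t[2]+.004)<.002]; q=q[(q[:,0]>.028)&(q[:,0]<.05)&(abs(q[:,1])<.02)];print("ear",len(q),q.max(0),q.min(0))
E
```

```text
[ 0.51776388 -0.28387872  0.10094096] 203.73258044966838 [-0.09494822  0.32828725  0.65764184  1.77071659 -0.22128171  1.11687423
  2.6195779 ] [ 0.60178224 -0.05869734 -1.51718941]
plate visible 9954
ear 1674 [0.04646393 0.01207307 0.00593477] [ 0.02800515 -0.01185886  0.00199885]
```

>>> carry_out([
  [[-0.001, 0, -0.01], [0, 0, 0]],
  [[-0.001, 0, -0.016], [0, 0, 0]],
  [[-0.001, 0, -0.02], [0, 0, 0]],
  [[-0.001, 0, -0.024], [0, 0, 0]],
  [[-0.001, 0, -0.027], [0, 0, 0]],
  [[-0.001, 0, -0.029], [0, 0, 0]],
  [[-0.001, 0, -0.031], [0, 0, 0]],
  [[-0.001, 0, -0.031], [0, 0, 0]],
  [[-0.001, 0, -0.031], [0, 0, 0]],
])

```text
clock: 20.5
tool_pos: [0.5168, -0.2838, 0.0759]
orientation: [-0.646, 3.074, -0.0]
force: [0.9, -0.5, -0.5]
finger_gap: 0.273
gripper_force: 50.0
```

>>> carry_out([
  [[0, 0, -0.0015], [0, 0, 0]],
  [[0, 0, -0.003], [0, 0, 0]],
  [[0, 0, -0.0045], [0, 0, 0]],
  [[0, 0, -0.006], [0, 0, 0]],
  [[0, 0, -0.006], [0, 0, 0]],
  [[0, 0, -0.006], [0, 0, 0]],
  [[0, 0, -0.006], [0, 0, 0]],
])

```text
clock: 21.2
tool_pos: [0.5168, -0.2838, 0.0714]
orientation: [-0.646, 3.074, 0.0]
force: [-1.8, 1.4, 4.2]
finger_gap: 0.275
gripper_force: 50.0
```

>>> carry_out([
  [[0, 0, -0.0015], [0, 0, 0]],
  [[0, 0, -0.003], [0, 0, 0]],
  [[0, 0, -0.0045], [0, 0, 0]],
  [[0, 0, -0.006], [0, 0, 0]],
  [[0, 0, -0.0075], [0, 0, 0]],
  [[0, 0, -0.009], [0, 0, 0]],
  [[0, 0, -0.01], [0, 0, 0]],
  [[0, 0, -0.01], [0, 0, 0]],
  [[0, 0, -0.01], [0, 0, 0]],
  [[0, 0, -0.01], [0, 0, 0]],
  [[0, 0, -0.01], [0, 0, 0]],
])

```text
clock: 22.3
tool_pos: [0.5168, -0.2838, 0.064]
orientation: [-0.646, 3.074, 0.001]
force: [-3.8, 1.7, 9.4]
finger_gap: 0.27
gripper_force: 50.0
```

```bash
python3 - <<'E'
from h import *
F=[]
for i in range(6): env.get_image("side"); F.append(env.observe()["force"])
shot("wrist","w8");shot("side","s8");s=env.observe();t=s["tool_pos"];o=s["orientation"];print(t,np.mean(F,0),s["q"][6],s["finger_gap"],s["clock"])
P=cloud("w8"); R_=R.from_rotvec(o).as_matrix(); L=(P-t)@R_
m=np.zeros(P.shape[:2],bool); m[100:350,180:380]=1
for n in(("plate",.026,.040),("base",.010,.014)):
    k=m&(P[...,2]>n[1])&(P[...,2]<n[2]); print(n,k.sum(),np.median(P[k][:,2]) if k.any() else 0)
q=L[abs(P[...,2]-t[2]+.004)<.002]; q=q[(q[:,0]>.028)&(q[:,0]<.05)&(abs(q[:,1])<.02)];print("ear",len(q),q.max(0),q.min(0),"z ear top",t[2]-np.median(q[:,2]))
E
```

```text
[ 0.5168005  -0.28373333  0.06396588] [-3.67302374  2.54783175  9.56537047] 2.638502518350953 0.27281498022831346 22.7
('plate', 0.026, 0.04) 12173 0.03403790344320684
('base', 0.01, 0.014) 1852 0.011769473941826966
ear 1725 [0.04661376 0.01214964 0.00594321] [ 0.02801319 -0.01184546  0.00216169] z ear top 0.06003591806217435
```

>>> carry_out([
  [[-0.0004, 0.0003, 0], [0, 0, 0]],
  [[-0.0008, 0.0006, 0], [0, 0, 0]],
  [[-0.0008, 0.0006, 0], [0, 0, 0]],
  [[-0.0008, 0.0006, 0], [0, 0, 0]],
  [[-0.0008, 0.0006, 0], [0, 0, 0]],
])

```text
clock: 23.2
tool_pos: [0.5168, -0.2837, 0.0643]
orientation: [-0.646, 3.073, -0.001]
force: [-2.2, 1.7, 10.0]
finger_gap: 0.269
gripper_force: 50.0
```

```bash
python3 - <<'E'
from h import *
shot("wrist","w9");shot("side","s9");s=env.observe();t=s["tool_pos"];print(t,s["force"])
P=cloud("w9");m=np.zeros(P.shape[:2],bool); m[100:350,180:380]=1
k=m&(P[...,2]>.026)&(P[...,2]<.04);print(np.median(P[k][:,2]))
h=P[...,2]-t[2]; k=m&(abs(h+.004)<.002); q=P[k]; A=np.c_[q[:,:2]-t[:2],np.ones(len(q))]; print("tilt",np.linalg.lstsq(A,q[:,2],rcond=None)[0])
E
```

```text
[ 0.51678515 -0.28376464  0.06429262] [-1.76829401  2.2790102   9.29526277]
0.03436055052999762
tilt [ 0.00088913 -0.00108846  0.0603548 ]
```

View pics/s9.png

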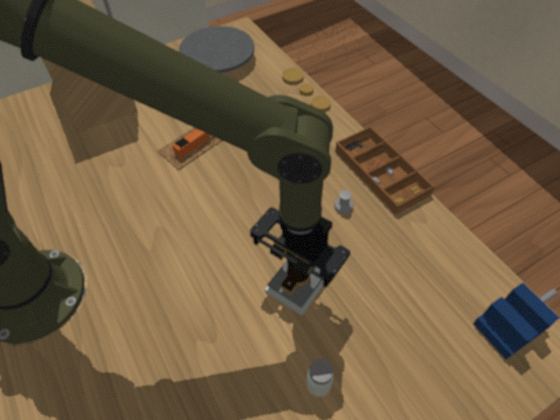

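The side view shows the duster on its mat at (190,143). The back is seated on the nest at (297,280), with the jar (320,378) and pivot (344,202) where they were.

```bash
python3 -c "
from workcell import env
print(env.sign_off())"
```

```text
the job is handed in; nothing more can be done
None
```

The job is done and handed in: the diaphragm was blown off from about 6 cm for over two seconds, the duster is back on its mat, and the back is seated flush, gripped and held with the nest about 7.5 mm down of its 16 mm travel.

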